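# Hold the panela brick home in the cutter's corner

### The job

First swing the panela cutter's lock lever up until it stands straight upright, and leave it there. Then fetch the rectangular panela brick, lay it flat on the cutter's bed and press it, firmly but without ramming, into the corner, so that its long side lies flat against the long back stop and its end against the side stop. Finish while still holding it with the gripper fingers, pressed against both stops at once; leave the other things on the counter where they are.

Things in the scene. Friction and masses are not known exactly. Their poses are not given: they have to be found in the camera images.
- lever (a joint): angle of the cutter's lock lever about its hinge, rad: 0 = straight upright, negative = leaning to the cutter's front (-x of corner, towards the robot), positive = leaning to its back; range -1 to 1. It stays where it is left; its knob needs about 1.5 N.
- lever_knob (a point): centre of the black ball knob, 26 mm across, on the end of the lever, a 10 mm steel rod; the knob centre is 100 mm from the hinge. It can be pinched from above across the cutter's y direction and led along its arc; it moves with the lever
- lever_hinge (a point): hinge point of the lever, 45 mm above the counter between two cheeks 60 mm high and 50 mm long; its y axis is the hinge axis; the lever swings in its x-z plane. In the frame of corner it lies at x -70, y +90, z +30 mm
- corner (a point): inside corner of the fixed panela cutter, at bed height (15 mm above the counter), where the inner faces of the two stops meet. Axes: x to the cutter's back (away from the robot), y to its left, z up. The inner face of the back stop is the plane x = 0, of the side stop y = 0. The bed plate spans x -180 to +40, y -180 to +120 mm, lever on its left. Position and yaw differ each time
- brick_center (a point): centre of the rectangular brown panela brick, hard, 100 mm long (its x) x 60 wide (its y) x 54 high (its z), 0.3 to 0.6 kg; it lies on the bare counter right of the cutter. Fully home its centre is at x -30, y -50, z +27 mm in the frame of corner. Gripped across its width with the fingertips over 16 mm above the bed, the fingers pass over the stops
- brick: the same brick; origin at the centre of its underside
- back_stop: the long back stop, a rigid fixed steel bar 14 x 184 x 16 mm high on the bed, from y -170 to +14 mm in the frame of corner; origin at the centre of its underside
- side_stop: the side stop, a rigid fixed steel bar 150 x 14 x 16 mm high on the bed, from x -150 to 0 mm in the frame of corner; origin at the centre of its underside. Friction of a brick pressed hard on one stop (or down on the bed) can keep it from reaching the other
- round_panela: round panela cake of the same brown sugar, 100 mm across, 36 mm high, not the one to use; origin at the centre of its underside
- turner: black hard turner (spatula) lying flat, 300 mm long, along its own x axis, at most 30 mm high; leave alone
- butter_dish: white ceramic covered butter dish, 100 x 180 x 76 mm high, standing beyond the cutter; origin at the centre of its underside; leave alone
- tortilla_keeper: green round tortilla keeper with lid and latch, 216 mm across, 72 mm high, on the left; origin at the centre of its underside; leave alone
- tongs: steel tongs lying flat near the robot, 265 mm long, 20 mm high; leave alone
- salt_jar: glass salt jar with steel cap, 68 mm across, 100 mm high; origin at the centre of its underside; leave alone
- mug: white mug, 80 mm across, 90 mm high; origin at the centre of its underside; leave alone
Mind the look-alikes: they are no part of the job. What is shaped like the brick but green, purple or turquoise is not meant.

How it is judged:
On the way, in this order (a step that is already met when the one before it is completed fails the run):
1. the lever stands upright and at rest, the brick not yet fetched (value of joint lever between -0.12 and 0.12 rad and velocity of joint lever between -0.05 and 0.05 rad/s and distance of brick from where it was at the start of the episode below 0.03 m and contact force between the fingers and anything else below 0.1 N), for 0.2 s.
2. the brick is pressed home against both stops (x of brick_center in the frame of corner between -0.034 and -0.026 m and y of brick_center in the frame of corner between -0.054 and -0.046 m and z of brick_center in the frame of corner between 0.024 and 0.031 m and angle between the x axis of brick_center and the y axis of corner, either way round below 0.05 rad and angle between brick_center's own z axis and vertical below 0.05 rad and contact force between brick and back_stop above 1 N and contact force between brick and side_stop above 1 N and contact force between the fingers and brick above 1 N), for 0.2 s.
At the end, for the whole second after the job is handed in: Lever released and within 0.12 rad (7 degrees) of upright; brick flat on the bed, fully home within 4 mm, long side along the back stop within 0.05 rad, at rest, touched by the fingers with over 1 N and pressing on the back stop and on the side stop with over 1 N each (all of step 2 and value of joint lever between -0.12 and 0.12 rad and linear speed of brick below 0.01 m/s); the arm keeps its last pose, push and grip.
It fails at once if the brick is rammed into a stop (over 60 N) (contact force between brick and back_stop above 60 N or contact force between brick and side_stop above 60 N).
It fails at once if another thing on the counter is moved by more than 30 mm (distance of any of round_panela, turner, butter_dish, tortilla_keeper, tongs, salt_jar, mug from where it was at the start of the episode above 0.03 m).
It also fails if it takes over 64 s, if anything falls off the work surface, if the arm or the gripper's body presses on something with over 40 N, if the wrist force passes 120 N, or if a joint passes its speed limit or range.

### The arm

A 6-joint arm with a two-finger parallel gripper is mounted at the origin on the work surface. World frame = base frame: x ahead of the robot, y to its left, z up, the work surface at z = 0. Lengths are in m, angles in rad, forces in N, time in s.
With the tool pointing down it reaches from about 0.35 to 0.8 m from the base axis. Payload 7.3 kg.
Tool frame: the origin (TCP) lies midway between the tips of the shut fingers; the grasp point (between the pads) lies 19 mm behind it; z points along the fingers, y is the line along which they close (so a half turn about z gives the same grasp; the last joint's range is limited). The gripper opens to 85 mm and grips with 20 to 120 N. Pads are 22 mm wide; open, the fingers measure 114 mm over their backs; the gripper's body (76 mm by 85 mm) begins 54 mm behind the grasp point. The pads swing forward as they close: fully open they stand 13 mm farther back than shut.
Start: joints at [-0.146, 0.342, 1.524, -0, 1.275, -0.146], TCP at [0.525, 0, 0.231] pointing down, gripper open.
Joint ranges: [-2.53, 2.53], [-0.77, 2.02], [0.04, 2.7], [-1, 4.14], [0.28, 2.66], [-3.11, 3.11]. Speed limits (rad/s): [2.57, 2.57, 3.14, 3.14, 3.14, 3.14].

### API

Orientations are given as a rotation vector (axis times angle).
In Python, from workcell import bot gives the robot as it stands. The module is installed in compiled form; this text tells all that it offers.
- The arm moves only by the tool play_rows, never from a script. Its argument "series" is a list of rows, each a list of 2 entries, a list of its own where there are three numbers: the shift along the world's x, y, z in cm, then the turn, a rotation vector about the world's x, y, z in degrees. A call has 1 to 8 rows; each row is the pose to reach, as a shift and turn from the pose commanded when the call began; what a row does not reach only later rows make up. A row lasts 1/12 s, in which the tool goes at most 41.7 mm and 7.16 degrees, less where a joint would pass 70% of its speed; a pose out of reach is approached as far as the arm can. A call with a gripper value outside its range is refused whole. "gripper" is the finger opening in cm, from 0 to 8.54, set as the call begins (left out, the last holds). The fingers move at their own pace and stop on an object; "squeeze" is the grip in N (left out, the last holds). Time passes only in rows, so rows that repeat a pose let the fingers close. It gives the time, the measured TCP pose, the force, the opening and the grip force at its end, in the units of the state.
- bot.get_state(): the state, without advancing time (a new reading comes with each control period).
- bot.camera(name): name is "scene" or "side" or "wrist"; returns a dict with "color" (420x560x3 uint8, blue, green, red), "K" (3x3 intrinsics, pixels), "R" (3x3) and "t" (3): a world point X has camera coordinates R X + t. Camera axes: x right, y down, z forward; pixel columns grow to the right and rows downward; lengths in m; the calibration is good to about 2 mm. A picture is of the moment at which its call begins. There is no depth.
- bot.close_job(): hands the job in; it is judged then, once.
Trained networks look in a picture, given as the dict that the camera call returned (one of the last four; its "shot" number tells which), for a name from the list of things; names that differ only in an ending like _2 or _b are one class to them, and where a whole thing is asked for, a point or a joint stands for the part that bears it (a point fixed in the world has none). Each returns a list of dicts, best first, with "p" (0 to 1); they miss things now and then, are a little off and sometimes report something else, mostly with a low value. They report only what shows in the picture. A call takes as long as a camera call. They do not tell look-alikes from the thing itself.
- bot.find_in(name, picture): "location" ([x, y, z] in m, in world coordinates, good to about 4 mm: the middle of the surface that is visible of it).
- bot.masks_of(name, picture): "mask" (420x560 bool, what is visible of it).
- bot.landmark_of(name, picture): "location" ([x, y, z] in m, in world coordinates, good to about 4 mm: a listed point, or the origin of a listed thing).
The state is a dict: "t": time; "joint_pos": joint angles; "qd": joint speeds; "effort": joint torques, N m; "eef_pos": TCP position; "tcp_rot": TCP orientation; "contact_force": force on the tool from outside, world axes, zero at the start; "torque": the same for the moment, N m; "width": finger opening in m; "grip_force": force on a finger pad.
Only numpy, scipy, OpenCV 4.12 (cv2) and the standard library are available. Lean on these libraries where they do the work, as an engineer would, in place of code of your own. Each camera call takes 0.05 s, during which the arm holds its last target. There are 200 camera calls.

## Working session

There is one attempt and no reset: what is moved stays moved. The work goes in short steps, Python scripts to look and compute and a tool call to move; the robot and the scene stay as the last step left them, time stands still between calls to the robot, and variables do not carry over. Pictures are saved under pics/ and viewed, at most 10 in all, crops included, and the job is handed in when it is done.

Besides the shell and the picture viewer there is one more tool, called as name(argument=value, ...), one argument or row to a line, values as JSON. play_rows: Moves the arm, as the interface text tells. Its arguments: {"type":"object","properties":{"series":{"type":"array"},"gripper":{"type":"number"},"squeeze":{"type":"number"}},"required":["series"]}

```bash
mkdir -p pics; python3 - <<'E'
from workcell import bot
import cv2,numpy as np
for n in ("scene","side"):
    p=bot.camera(n); cv2.imwrite(f"pics/{n}0.png",p["color"])
    print(n,"cam pos",(-p["R"].T@p["t"]).round(3))
    for o in ("corner","lever_hinge","lever_knob","brick_center","brick","back_stop","side_stop","round_panela","salt_jar","mug","butter_dish"):
        print(o,[(np.round(d["location"],3).tolist(),round(d["p"],2),(lambda c:(c[:2]/c[2]).round().tolist())(p["K"]@(p["R"]@np.array(d["location"])+p["t"]))) for d in bot.landmark_of(o,p)[:4]])
s=bot.get_state();print(s["t"],s["eef_pos"],s["tcp_rot"],s["width"],s["contact_force"])
E
```

```text
scene cam pos [ 1.49  -0.466  0.951]
corner [([0.615, 0.103, 0.014], 0.84, [327.0, 249.0])]
lever_hinge [([0.533, 0.18, 0.044], 0.92, [336.0, 221.0])]
lever_knob [([0.473, 0.173, 0.13], 0.55, [328.0, 191.0]), ([0.304, -0.292, 0.002], 0.49, [181.0, 226.0])]
brick_center [([0.366, -0.178, 0.026], 0.96, [218.0, 223.0]), ([0.731, -0.448, 0.027], 0.8, [160.0, 332.0]), ([0.46, -0.321, 0.03], 0.74, [183.0, 251.0]), ([0.246, -0.469, 0.028], 0.7, [123.0, 224.0])]
brick [([0.367, -0.18, 0.002], 0.91, [218.0, 229.0]), ([0.734, -0.45, 0.002], 0.72, [161.0, 339.0]), ([0.462, -0.314, 0.004], 0.66, [186.0, 257.0]), ([0.537, 0.098, 0.016], 0.15, [314.0, 234.0])]
back_stop [([0.633, 0.026, 0.014], 0.61, [308.0, 259.0])]
side_stop [([0.536, 0.098, 0.016], 0.72, [314.0, 234.0]), ([0.471, 0.17, 0.128], 0.38, [327.0, 191.0]), ([0.39, 0.384, -0.002], 0.25, [363.0, 196.0])]
round_panela [([0.628, -0.285, -0.001], 0.55, [211.0, 292.0])]
salt_jar [([0.39, 0.385, 0.0], 0.65, [363.0, 195.0]), ([0.462, -0.314, 0.004], 0.2, [186.0, 257.0])]
mug [([0.775, -0.221, -0.004], 0.6, [250.0, 323.0]), ([0.633, 0.473, 0.0
[... 587 characters left out ...]
 166.0]), ([0.361, -0.176, 0.005], 0.85, [324.0, 206.0]), ([0.46, -0.316, 0.001], 0.76, [304.0, 181.0]), ([0.737, -0.446, 0.0], 0.72, [247.0, 155.0])]
back_stop [([0.629, 0.023, 0.013], 0.46, [242.0, 228.0])]
side_stop [([0.536, 0.095, 0.011], 0.54, [263.0, 248.0])]
round_panela [([0.627, -0.284, -0.004], 0.76, [263.0, 181.0])]
salt_jar [([0.393, 0.388, 0.0], 0.66, [288.0, 333.0])]
mug [([0.778, -0.227, -0.004], 0.89, [223.0, 184.0]), ([0.783, 0.044, 0.004], 0.2, [198.0, 227.0])]
butter_dish [([0.782, 0.046, 0.002], 0.64, [199.0, 228.0])]
1.2 [5.25027786e-01 2.33123479e-05 2.31311377e-01] [2.22140680e+00 2.22138757e+00 1.14775635e-04] 0.08530938274892393 [-0.60944921 -1.09799151  0.1470828 ]
```

View pics/scene0.png

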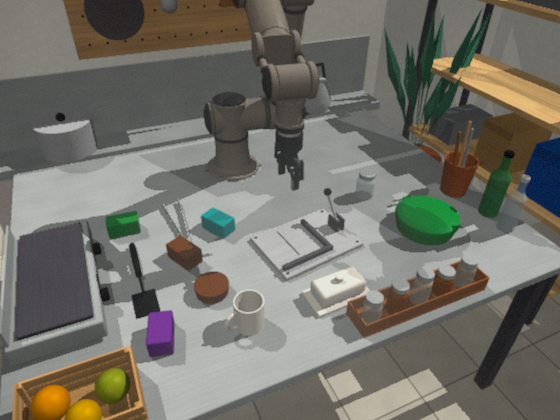

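```bash
python3 - <<'E'
import cv2
a=cv2.imread("pics/scene0.png")[180:380,100:260];b=cv2.imread("pics/scene0.png")[160:310,240:440]
a=cv2.resize(a,(440,550),interpolation=2); b=cv2.resize(b,(360,270),interpolation=2)
b=cv2.copyMakeBorder(b,0,280,0,0,0); cv2.imwrite("pics/crop0.png",cv2.hconcat([a,b]))
E
```

```text
(no output)
```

View pics/crop0.png

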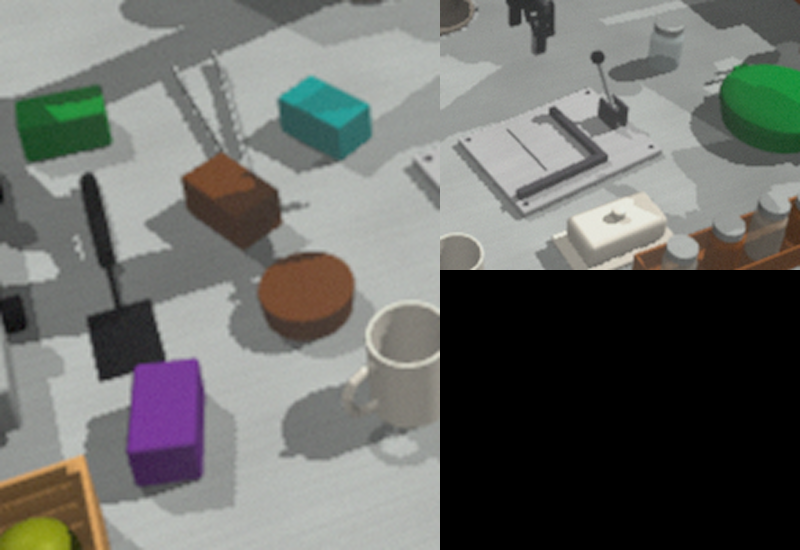

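The crop shows turquoise (218,222), green (123,224), purple (160,333), the round cake (211,287) and the brown rectangular brick (184,252). I'm choosing the brown rectangular one, at world (0.462,-0.318). The cutter's corner is near (327,249), with the lever knob at (328,191) leaning towards the robot.

Next I'll fit the silhouettes to get the yaws.

```bash
cat > fit.py <<'E'
import cv2,numpy as np
from scipy.optimize import minimize
from workcell import bot
def box(x,y,yaw,x0,x1,y0,y1,z0,z1):
    P=np.array([[a,b,c] for a in(x0,x1) for b in(y0,y1) for c in(z0,z1)],float)
    c,s=np.cos(yaw),np.sin(yaw)
    return P@np.array([[c,s,0],[-s,c,0],[0,0,1]])+[x,y,0]
def poly(p,P):
    c=(p["R"]@P.T).T+p["t"]; u=(p["K"]@c.T).T; return u[:,:2]/u[:,2:]
def render(p,boxes,S=4):
    m=np.zeros((420*S,560*S),np.uint8)
    for P in boxes:
        h=cv2.convexHull((poly(p,P)*S+S/2).astype(np.float32)).round().astype(np.int32)
        cv2.fillConvexPoly(m,h,255)
    return cv2.resize(m,(560,420),interpolation=cv2.INTER_AREA)/255.
def fit(obs,model,x0,d=(.008,.008,.15)):
    """obs: list (picture,mask,key); model(x)[key]->boxes"""
    def cost(x):
        m=model(x);return sum(np.abs(render(p,m[k])-M).sum()/M.sum() for p,M,k in obs)
    best=None
    for y in ([0] if d[2]<.2 else np.arange(-1.5,1.6,.3)):
        s=np.array(x0,float)+[0,0,y]
        r=minimize(cost,s,method="Nelder-Mead",options=dict(initial_simplex=np.vstack([s]+[s+np.eye(3)[i]*min(d[i],.15) for i in range(3)]),xatol=1e-4,fatol=1e-4,maxiter=120))
        if best is None or r.fun<best.fun: best=r
    return best.x,best.fun/len(obs)
def near(name,p,xyz,r=.05):
    c=poly(p,np.array([xyz]))[0]
    o=[(np.hypot(*(np.argwhere(d["mask"]).mean(0)[::-1]-c)),d) for d in bot.masks_of(name,p)]
    o=[q for q in o if q[0]<15]
    return min(o,key=lambda q:q[0])[1]["mask"] if o else None
brick_model=lambda x:{"b":[box(*x,-.05,.05,-.03,.03,0,.054)]}
cut_model=lambda x:{"back":[box(*x,0,.014,-.17,.014,.015,.031)],"side":[box(*x,-.15,0,0,.014,.015,.031)]}
E
python3 - <<'E'
from fit import *
ob=[];oc=[];L={k:[] for k in("corner","lever_hinge","back_stop","side_stop","lever_knob")}
ref=dict(corner=(.613,.102),lever_hinge=(.531,.18),back_stop=(.631,.025),side_stop=(.536,.096),lever_knob=(.472,.172))
for n in("scene","side","wrist"):
    p=bot.camera(n)
    if n=="wrist": cv2.imwrite("pics/w0.png",p["color"])
    for nm,k,c,l in(("brick","b",(.462,-.318,.027),ob),("back_stop","back",(.631,.025,.023),oc),("side_stop","side",(.536,.096,.023),oc)):
        m=near(nm,p,c); print(n,nm,None if m is None else m.sum())
        if m is not None:
            l.append((p,m,k)); 
    for k in L:
        L[k]+=[d["location"] for d in bot.landmark_of(k,p) if np.hypot(*(np.array(d["location"])[:2]-ref[k]))<.03]
for k in L: print(k,np.round(L[k],4).tolist())
for o in ob: print("brick",o[1].sum(),fit([o],brick_model,(.462,-.318,0),(.008,.008,.3)))
print("brick",fit(ob,brick_model,(.462,-.318,0),(.008,.008,.3)))
for o in oc: print(fit([o],cut_model,(.613,.102,.147)))
print("cut",fit(oc,cut_model,(.613,.102,.147)))
E
```

```text
scene brick 870
scene back_stop 370
scene side_stop 217
side brick 465
side back_stop 238
side side_stop 216
wrist brick None
wrist back_stop 3782
wrist side_stop 3028
corner [[0.6148, 0.1027, 0.0141], [0.609, 0.1035, 0.0112]]
lever_hinge [[0.5305, 0.1799, 0.0436], [0.5264, 0.1783, 0.0489]]
back_stop [[0.6309, 0.025, 0.0128], [0.6329, 0.0233, 0.0113], [0.6264, 0.0214, 0.0176]]
side_stop [[0.536, 0.0985, 0.0165], [0.5373, 0.0933, 0.0099], [0.5356, 0.0977, 0.0162]]
lever_knob [[0.4716, 0.1742, 0.1289], [0.4756, 0.1718, 0.1233]]
brick 870 (array([ 0.459226  , -0.32081079, -2.71945726]), np.float64(0.04676583276988957))
brick 465 (array([ 0.46388779, -0.31584762,  0.38715969]), np.float64(0.130617752477335))
brick (array([ 0.4609716 , -0.31966457,  0.42212491]), np.float64(0.10665387104044435))
(array([0.60805318, 0.09988192, 0.15245072]), np.float64(0.14132485426603072))
(array([0.60221378, 0.09996513, 0.13750976]), np.float64(0.1717900063251107))
(array([0.61428131, 0.10215005, 0.13063817]), np.float64(0.18067226890756302))
(array([0.61317102, 0.1031287 , 0.17247566]), np.float64(0.40700798838053737))
(array([0.61121962, 0.1024653 , 0.1502845 ]), np.float64(0.08025528561503924))
(array([0.61175066, 0.1028552 , 0.14876772]), np.float64(0.06305203719532727))
cut (array([0.61149343, 0.10270451, 0.14923554]), np.float64(0.21285478159008187))
```

View pics/w0.png

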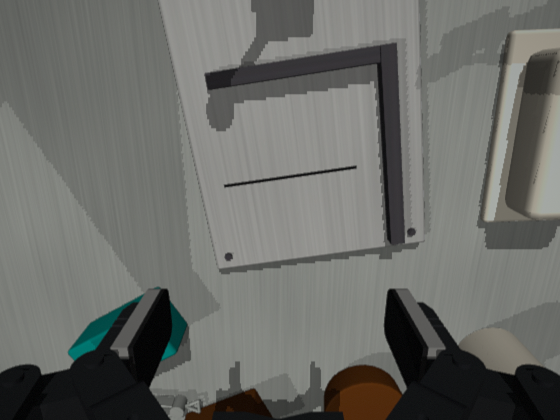

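The wrist view shows both stops: back stop at (393,145), side stop at (300,65), inner corner about (380,65). The corner fits at (0.6115,0.1027) with yaw 8.5°, which puts the hinge at (0.529,0.181). The knob is near (0.473,0.173,0.127), or −0.60 rad. The brick is at (0.461,-0.3195) with yaw 24°.

Now I'll move above the knob.

play_rows(
  series=[
    [[-5.2,17.3,-3.1],[0,0,-81.5]],
    [[-5.2,17.3,-3.1],[0,0,-81.5]],
    [[-5.2,17.3,-3.1],[0,0,-81.5]],
    [[-5.2,17.3,-3.1],[0,0,-81.5]],
    [[-5.2,17.3,-3.1],[0,0,-81.5]],
    [[-5.2,17.3,-3.1],[0,0,-81.5]],
    [[-5.2,17.3,-3.1],[0,0,-81.5]],
    [[-5.2,17.3,-3.1],[0,0,-81.5]],
  ],
  gripper=8.5,
  squeeze=20,
)

```text
t: 3.22
eef_pos: [0.4727, 0.1739, 0.2002]
tcp_rot: [2.993, 0.955, -0.0]
contact_force: [-0.6, 0.6, -0.3]
width: 0.0852
grip_force: 0.0
```

```bash
python3 - <<'E'
from workcell import bot
from scipy.spatial.transform import Rotation as R
s=bot.get_state();print(s["t"],s["eef_pos"].round(4) if hasattr(s["eef_pos"],"round") else s["eef_pos"],R.from_rotvec(s["tcp_rot"]).as_matrix().round(3).tolist())
E
```

```text
3.2167 [0.4727 0.1739 0.2002] [[0.815, 0.579, -0.0], [0.579, -0.815, -0.0], [-0.0, 0.0, -1.0]]
```

play_rows(
  series=[
    [[0,0,-2],[0,0,-24.2]],
    [[0,0,-2],[0,0,-24.2]],
    [[0,0,-2],[0,0,-24.2]],
    [[0,0,-2],[0,0,-24.2]],
    [[0,0,-2],[0,0,-24.2]],
  ],
)

```text
t: 3.63
eef_pos: [0.473, 0.173, 0.1803]
tcp_rot: [3.126, 0.311, -0.0]
contact_force: [0.8, -0.6, 0.2]
width: 0.0851
grip_force: 0.0
```

```bash
python3 - <<'E'
from workcell import bot
import cv2,numpy as np
from scipy.spatial.transform import Rotation as R
s=bot.get_state();print(s["t"],s["eef_pos"],R.from_rotvec(s["tcp_rot"]).as_matrix().round(3)[:,1])
for n in("scene","side","wrist"):
    p=bot.camera(n);cv2.imwrite(f"pics/k_{n}.png",p["color"])
    print(n,[(d["location"],d["p"]) for d in bot.landmark_of("lever_knob",p)[:2]],[(d["location"],d["p"]) for d in bot.landmark_of("lever_hinge",p)[:2]])
E
```

```text
3.6333 [0.47303796 0.17304855 0.1802736 ] [ 0.197 -0.98   0.   ]
scene [([0.4747, 0.1754, 0.1301], 0.57)] []
side [([0.4744, 0.1691, 0.1247], 0.52), ([0.3921, 0.3912, 0.0006], 0.34)] [([0.5295, 0.1779, 0.0476], 0.98)]
wrist [([0.4761, 0.1684, 0.1241], 0.77)] [([0.5295, 0.1818, 0.043], 0.93)]
```

View pics/k_wrist.png

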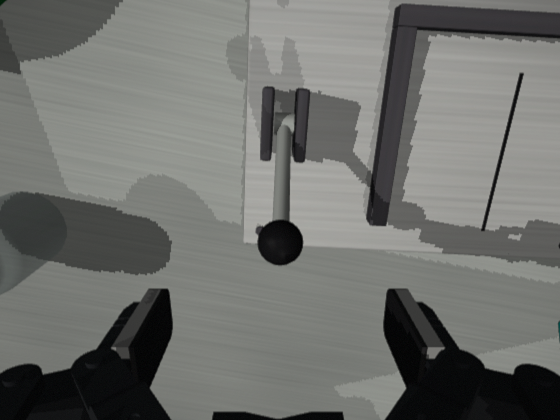

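The wrist view shows the knob at (280,242), centred between the fingers, with the rod running up to the cheeks at (285,125). Now descend and pinch.

play_rows(
  series=[
    [[0.1,0,-2.5],[0,0,0]],
    [[0.1,0,-5],[0,0,0]],
    [[0.1,0,-7],[0,0,0]],
    [[0.1,0,-7.5],[0,0,0]],
    [[0.1,0,-7.5],[0,0,0]],
  ],
)

```text
t: 4.5
eef_pos: [0.4731, 0.1728, 0.1041]
tcp_rot: [3.125, 0.313, -0.005]
contact_force: [0.1, 0.3, 0.1]
width: 0.0849
grip_force: 0.0
```

play_rows(
  series=[
    [[0,0,0],[0,0,0]],
    [[0,0,0],[0,0,0]],
    [[0,0,0],[0,0,0]],
    [[0,0,0],[0,0,0]],
    [[0,0,0],[0,0,0]],
    [[0,0,0],[0,0,0]],
    [[0,0,0],[0,0,0]],
    [[0,0,0],[0,0,0]],
  ],
  gripper=2.0,
  squeeze=20,
)

```text
t: 5.17
eef_pos: [0.4743, 0.1721, 0.106]
tcp_rot: [3.124, 0.314, 0.001]
contact_force: [-0.5, -5.0, 3.9]
width: 0.0243
grip_force: 19.5
```

play_rows(
  series=[
    [[0.63,0.1,0.4],[0,0,0]],
    [[1.3,0.2,0.75],[0,0,0]],
    [[2.0,0.3,1.05],[0,0,0]],
    [[2.7,0.4,1.3],[0,0,0]],
    [[3.4,0.5,1.5],[0,0,0]],
    [[4.1,0.62,1.64],[0,0,0]],
    [[4.85,0.73,1.72],[0,0,0]],
    [[5.55,0.83,1.75],[0,0,0]],
  ],
)

```text
t: 5.83
eef_pos: [0.5297, 0.1805, 0.1233]
tcp_rot: [3.124, 0.313, -0.001]
contact_force: [-1.5, -4.7, 1.8]
width: 0.0242
grip_force: 20.2
```

play_rows(
  series=[
    [[0,0,0],[0,0,0]],
    [[0,0,0],[0,0,0]],
    [[0,0,0],[0,0,0]],
    [[0,0,0],[0,0,0]],
  ],
)

```text
t: 6.17
eef_pos: [0.53, 0.1806, 0.1232]
tcp_rot: [3.125, 0.313, 0.002]
contact_force: [2.7, -4.6, 0.9]
width: 0.0246
grip_force: 20.2
```

```bash
python3 - <<'E'
from workcell import bot
import cv2,numpy as np
for n in("scene","side","wrist"):
    p=bot.camera(n);cv2.imwrite(f"pics/u_{n}.png",p["color"])
    print(n,[(d["location"],d["p"]) for d in bot.landmark_of("lever_knob",p)[:2]],[(d["location"],d["p"]) for d in bot.landmark_of("lever_hinge",p)[:2]])
E
```

```text
scene [([0.5206, 0.1816, 0.1485], 0.51)] [([0.5283, 0.1769, 0.0406], 0.87)]
side [([0.5242, 0.1792, 0.1435], 0.48)] [([0.5273, 0.179, 0.0472], 0.81)]
wrist [([0.5289, 0.1798, 0.1439], 0.59)] [([0.5297, 0.18, 0.0423], 0.88)]
```

The lever is upright, so I'll release it and rise.

play_rows(
  series=[
    [[0,0,0],[0,0,0]],
    [[0,0,0],[0,0,0]],
    [[0,0,0],[0,0,0]],
    [[0,0,0],[0,0,0]],
    [[0,0,0],[0,0,0]],
    [[0,0,0],[0,0,0]],
    [[0,0,0],[0,0,0]],
    [[0,0,0],[0,0,0]],
  ],
  gripper=8.5,
)

```text
t: 7.28
eef_pos: [0.5295, 0.1814, 0.1228]
tcp_rot: [3.126, 0.313, 0.0]
contact_force: [1.1, -0.3, -0.8]
width: 0.0853
grip_force: 0.0
```

play_rows(
  series=[
    [[0,0,2],[0,0,0]],
    [[0,0,5],[0,0,0]],
    [[0,0,8],[0,0,0]],
    [[0,0,11],[0,0,0]],
    [[0,0,12],[0,0,0]],
    [[0,0,12],[0,0,0]],
  ],
)

```text
t: 7.78
eef_pos: [0.5308, 0.1816, 0.2458]
tcp_rot: [-3.125, -0.313, -0.01]
contact_force: [0.7, -0.4, 0.3]
width: 0.085
grip_force: 0.0
```

```bash
python3 - <<'E'
from workcell import bot
import cv2,numpy as np
for n in("scene","side","wrist"):
    p=bot.camera(n);cv2.imwrite(f"pics/r_{n}.png",p["color"])
    print(n,[(d["location"],d["p"]) for d in bot.landmark_of("lever_knob",p)[:2]],[(d["location"],d["p"]) for d in bot.landmark_of("lever_hinge",p)[:2]])
E
```

```text
scene [([0.5226, 0.1778, 0.1461], 0.41)] [([0.5335, 0.1816, 0.0427], 0.92)]
side [([0.5263, 0.1797, 0.1445], 0.44), ([0.7792, -0.2279, -0.0025], 0.35)] [([0.5283, 0.1776, 0.0465], 0.66)]
wrist [([0.5309, 0.1772, 0.1434], 0.78)] [([0.5298, 0.1817, 0.0417], 0.65), ([0.3942, 0.3878, -0.0047], 0.58)]
```

View pics/r_wrist.png

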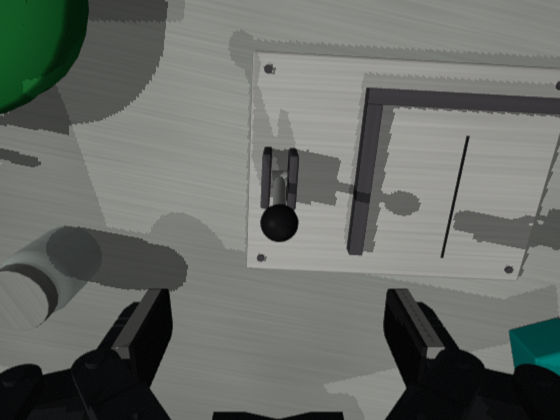

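The wrist view shows the knob at (279,223) and the cheeks around (280,180). I'll check the lever angle with projections of the knob at candidate angles.

```bash
python3 - <<'E'
from fit import *
c,s=np.cos(.149),np.sin(.149)
h=np.array([.6115-.07*c-.09*s,.1027-.07*s+.09*c,.045])
for n in("wrist","side","scene"):
    p=bot.camera(n);im=p["color"].max(2)
    u=[poly(p,(h+[.1*np.sin(t)*c,.1*np.sin(t)*s,.1*np.cos(t)])[None])[0] for t in(-.2,-.1,0,.1,.2)]
    x,y=u[2].astype(int); w=30 if n=="wrist" else 9
    m=np.zeros(im.shape,bool);m[y-w:y+w,x-w:x+w]=im[y-w:y+w,x-w:x+w]<45
    k,l,st,ce=cv2.connectedComponentsWithStats(m.astype(np.uint8));i=1+st[1:,4].argmax()
    print(n,np.round(u,1).tolist(),"dark blob",ce[i].round(1),st[i])
E
```

```text
wrist [[277.3, 241.3], [278.1, 228.9], [278.8, 215.4], [279.6, 201.0], [280.4, 186.1]] dark blob [279.  222.6] [ 261  204   37   38 1081]
side [[265.1, 238.6], [261.8, 238.0], [258.5, 237.7], [255.2, 237.7], [251.9, 237.8]] dark blob [259.7 238.2] [257 236   6   6  26]Traceback (most recent call last):
  File "<stdin>", line 9, in <module>
ValueError: attempt to get argmax of an empty sequence
```

```bash
python3 - <<'E'
from fit import *
p=bot.camera("wrist");o=[]
for nm,k,c in(("back_stop","back",(.631,.025,.023)),("side_stop","side",(.536,.096,.023))):
    for d in bot.masks_of(nm,p)[:1]: print(nm,d["p"],d["mask"].sum()); o.append((p,d["mask"],k))
for q in o: print(fit([q],cut_model,(.6115,.1027,.149)))
print(fit(o,cut_model,(.6115,.1027,.149)))
E
```

```text
back_stop 0.92 3169
side_stop 0.67 2665
(array([0.61235629, 0.10143876, 0.1465016 ]), np.float64(0.05198769946602813))
(array([0.61185632, 0.10245776, 0.14795716]), np.float64(0.058358532906596046))
(array([0.61225013, 0.1023289 , 0.14658591]), np.float64(0.05553915134553067))
```

play_rows(
  series=[
    [[-0.5,-4,0],[0,0,0]],
    [[-1.1,-8,0],[0,0,0]],
    [[-1.7,-12,0],[0,0,4]],
    [[-2.3,-16,0],[0,0,8]],
    [[-2.8,-20,0],[0,0,12.6]],
    [[-3.4,-24,0],[0,0,12.6]],
    [[-3.9,-28,-1],[0,0,12.6]],
    [[-4.5,-32,-2],[0,0,12.6]],
  ],
)

```text
t: 9.2
eef_pos: [0.4844, -0.1407, 0.2234]
tcp_rot: [3.071, 0.654, 0.003]
contact_force: [0.7, -0.4, 0.0]
width: 0.085
grip_force: 0.0
```

play_rows(
  series=[
    [[-0.5,-4,0],[0,0,0]],
    [[-1.1,-8,0],[0,0,0]],
    [[-1.7,-12,0],[0,0,0]],
    [[-2.2,-16,-0.5],[0,0,0]],
    [[-2.5,-18.1,-1],[0,0,0]],
    [[-2.5,-18.1,-1],[0,0,0]],
    [[-2.5,-18.1,-1],[0,0,0]],
  ],
)

```text
t: 9.78
eef_pos: [0.4589, -0.3205, 0.2122]
tcp_rot: [-3.072, -0.65, 0.001]
contact_force: [0.5, -0.1, 0.1]
width: 0.0853
grip_force: 0.0
```

```bash
python3 - <<'E'
from fit import *
from scipy.spatial.transform import Rotation as R
s=bot.get_state();y=R.from_rotvec(s["tcp_rot"]).as_matrix()[:,1];print(s["t"],s["eef_pos"],np.degrees(np.arctan2(y[1],y[0])))
p=bot.camera("wrist");cv2.imwrite("pics/b_wrist.png",p["color"])
print([(d["location"],d["p"]) for d in bot.landmark_of("brick_center",p)])
for d in bot.masks_of("brick",p):
    print(d["p"],d["mask"].sum(),np.argwhere(d["mask"]).mean(0)[::-1],fit([(p,d["mask"],"b")],brick_model,(.461,-.3195,.42)))
E
```

```text
9.7833 [ 0.45892966 -0.3204781   0.21221467] -66.09650931346593
[([0.2464, -0.4705, 0.0263], 0.9), ([0.4596, -0.317, 0.0292], 0.7), ([0.3634, -0.1799, 0.0271], 0.68)]
0.75 4718 [321.73866045 391.41818567] (array([-0.08016872, -0.21286626,  0.1891358 ]), np.float64(1.0))
0.69 8720 [278.56181193 177.14885321] (array([ 0.46470685, -0.31767427,  0.44475407]), np.float64(0.042905648497931284))
0.69 163 [546.66871166   2.84662577] (array([-0.08016872, -0.21286626,  0.1891358 ]), np.float64(1.0))
0.64 10375 [ 91.05243373 214.14814458] (array([ 0.36354493, -0.17868393, -5.76373193]), np.float64(0.07191684384597212))
```

View pics/b_wrist.png

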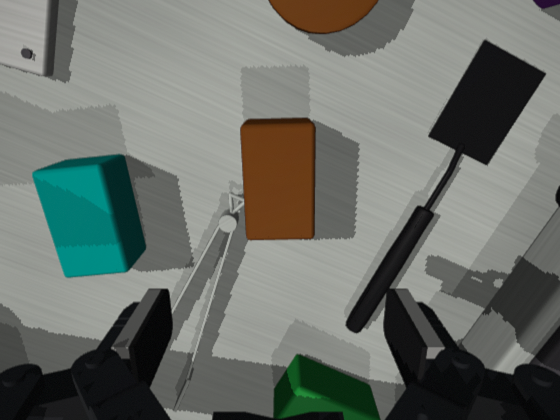

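The wrist view shows the brown brick at (279,180), aligned with the fingers, with the tongs' 20 mm high end touching its left side at (235,200). I'll keep the tips above 20 mm. Descend first to about z 0.08.

play_rows(
  series=[
    [[0.2,0.15,-4],[0,0,1]],
    [[0.2,0.15,-8],[0,0,1]],
    [[0.2,0.15,-11.5],[0,0,1]],
    [[0.2,0.15,-13],[0,0,1]],
    [[0.2,0.15,-13],[0,0,1]],
    [[0.2,0.15,-13],[0,0,1]],
  ],
)

```text
t: 10.43
eef_pos: [0.462, -0.3171, 0.083]
tcp_rot: [-3.066, -0.683, 0.001]
contact_force: [0.6, -0.1, 0.7]
width: 0.085
grip_force: 0.0
```

```bash
python3 - <<'E'
from fit import *
from scipy.spatial.transform import Rotation as R
s=bot.get_state();y=R.from_rotvec(s["tcp_rot"]).as_matrix()[:,1];print(s["t"],s["eef_pos"],np.degrees(np.arctan2(y[1],y[0])))
E
```

```text
10.4333 [ 0.46196317 -0.31713992  0.08304993] -64.8637497772618
```

Down to TCP z 0.017 and grip.

play_rows(
  series=[
    [[0,-0.1,-2.5],[0,0,0]],
    [[0,-0.1,-4.5],[0,0,0]],
    [[0,-0.1,-6],[0,0,0]],
    [[0,-0.1,-6.6],[0,0,0]],
    [[0,-0.1,-6.6],[0,0,0]],
    [[0,-0.1,-6.6],[0,0,0]],
  ],
)

```text
t: 10.93
eef_pos: [0.4625, -0.3197, 0.0185]
tcp_rot: [3.064, 0.681, 0.002]
contact_force: [-0.2, -0.3, 0.1]
width: 0.0847
grip_force: 0.0
```

play_rows(
  series=[
    [[0,0,0],[0,0,0]],
    [[0,0,0],[0,0,0]],
    [[0,0,0],[0,0,0]],
    [[0,0,0],[0,0,0]],
    [[0,0,0],[0,0,0]],
    [[0,0,0],[0,0,0]],
  ],
  gripper=5,
  squeeze=60,
)

```text
t: 11.43
eef_pos: [0.4624, -0.3199, 0.0185]
tcp_rot: [3.064, 0.681, 0.003]
contact_force: [-0.3, -0.0, 6.6]
width: 0.0594
grip_force: 66.7
```

play_rows(
  series=[
    [[0,0,2],[0,0,0]],
    [[0,0,4.5],[0,0,0]],
    [[0,0,7],[0,0,0]],
    [[0,0,9],[0,0,0]],
    [[0,0,10],[0,0,0]],
    [[0,0,10],[0,0,0]],
  ],
)

```text
t: 11.93
eef_pos: [0.4623, -0.3199, 0.1189]
tcp_rot: [3.064, 0.68, 0.004]
contact_force: [0.7, -0.7, -4.5]
width: 0.0588
grip_force: 67.7
```

play_rows(
  series=[
    [[1,3,0],[0,0,6]],
    [[2,6,0],[0,0,12]],
    [[3,9,0],[0,0,18.5]],
    [[4,12,0],[0,0,25]],
    [[5,15,0],[0,0,31.5]],
    [[6,18,0],[0,0,38]],
    [[7,21,0],[0,0,44.5]],
    [[8,24,0],[0,0,51]],
  ],
)

```text
t: 12.6
eef_pos: [0.5407, -0.0774, 0.1149]
tcp_rot: [-2.467, -1.94, 0.003]
contact_force: [-0.1, -0.0, -5.3]
width: 0.0592
grip_force: 67.6
```

play_rows(
  series=[
    [[0.8,3,0],[0,0,6]],
    [[1.6,6,0],[0,0,12]],
    [[2.3,8.5,0],[0,0,18]],
    [[2.6,10,0],[0,0,22.6]],
    [[2.6,10,0],[0,0,22.6]],
    [[2.6,10,0],[0,0,22.6]],
    [[2.6,10,0],[0,0,22.6]],
  ],
)

```text
t: 13.18
eef_pos: [0.5666, 0.0204, 0.1155]
tcp_rot: [-2.048, -2.38, 0.003]
contact_force: [-0.2, -0.3, -5.3]
width: 0.059
grip_force: 67.7
```

```bash
cat > st.py <<'E'
from fit import *
from scipy.spatial.transform import Rotation as R
def st():
    s=bot.get_state();M=R.from_rotvec(s["tcp_rot"]).as_matrix();y=M[:,1]
    print(s["t"],np.round(s["eef_pos"],4),"yaw",np.degrees(np.arctan2(y[1],y[0])).round(2),"z",M[:,2].round(3),"F",np.round(s["contact_force"],1),"M",np.round(s["torque"],2),"w",s["width"],s["grip_force"])
    a=.148;c,q=np.cos(a),np.sin(a);d=np.array(s["eef_pos"])-[.612,.1025,.015];f=s["contact_force"]
    print("TCP in corner",(c*d[0]+q*d[1]).round(4),(-q*d[0]+c*d[1]).round(4),d[2].round(4),"F corner",round(c*f[0]+q*f[1],1),round(-q*f[0]+c*f[1],1),"yaw want",np.degrees(a))
    return s
E
python3 - <<'E'
from st import *
s=st()
zb=s["eef_pos"][2]-.0185
mod=lambda x:{"b":[box(*x,-.05,.05,-.03,.03,zb,zb+.054)]}
for n in("scene","side","wrist"):
    p=bot.camera(n)
    if n=="side":cv2.imwrite("pics/h_side.png",p["color"])
    if n=="scene":cv2.imwrite("pics/h_scene.png",p["color"])
    m=near("brick",p,[*s["eef_pos"][:2],zb+.027])
    print(n,[(np.round(d["location"],3),d["p"]) for d in bot.landmark_of("brick_center",p)[:3]])
    if m is not None: print(m.sum(),fit([(p,m,"b")],mod,(*s["eef_pos"][:2],1.72)))
E
```

```text
13.1833 [0.5666 0.0204 0.1155] yaw 8.57 z [-0.002 -0.    -1.   ] F [-0.2 -0.3 -5.3] M [-0.06 -0.02 -0.05] w 0.059022008215805055 67.6663076877594
TCP in corner -0.057 -0.0745 0.1005 F corner -0.2 -0.3 yaw want 8.479775367936183
scene [(array([0.563, 0.018, 0.126]), 0.91), (array([ 0.366, -0.175,  0.027]), 0.86), (array([ 0.246, -0.472,  0.028]), 0.76)]
579 (array([0.56147621, 0.02342902, 1.80625019]), np.float64(0.6124013681465678))
side [(array([0.57 , 0.026, 0.125]), 0.96), (array([ 0.246, -0.469,  0.028]), 0.64), (array([0.63 , 0.024, 0.012]), 0.6)]
525 (array([0.56862383, 0.02460038, 1.78066726]), np.float64(0.19767693744164333))
wrist [(array([0.566, 0.024, 0.127]), 0.77)]
43172 (array([0.56654846, 0.02147455, 1.72635347]), np.float64(0.05010573301867768))
```

Hand-held pose is good: about 27 mm from the back stop and 23 mm from the side stop. Lower.

play_rows(
  series=[
    [[0,0,-2.5],[0,0,0]],
    [[0,0,-5],[0,0,0]],
    [[0,0,-6.5],[0,0,0]],
    [[0,0,-7.2],[0,0,0]],
    [[0,0,-7.6],[0,0,0]],
    [[0,0,-7.8],[0,0,0]],
    [[0,0,-7.8],[0,0,0]],
  ],
)

```text
t: 14.22
eef_pos: [0.5681, 0.0207, 0.0394]
tcp_rot: [2.047, 2.382, 0.001]
contact_force: [-0.8, -0.7, -4.8]
width: 0.0593
grip_force: 67.5
```

```bash
python3 -c "
from st import *
st()"
```

```text
14.2167 [0.5681 0.0207 0.0394] yaw 8.64 z [ 0.001 -0.    -1.   ] F [-0.8 -0.7 -4.8] M [-0.   -0.03 -0.02] w 0.059335628427661845 67.48544096946716
TCP in corner -0.0555 -0.0744 0.0244 F corner -0.9 -0.6 yaw want 8.479775367936183
```

play_rows(
  series=[
    [[0,0,-0.2],[0,0,0]],
    [[0,0,-0.4],[0,0,0]],
    [[0,0,-0.5],[0,0,0]],
    [[0,0,-0.55],[0,0,0]],
    [[0,0,-0.55],[0,0,0]],
    [[0,0,-0.55],[0,0,0]],
  ],
)

```text
t: 14.72
eef_pos: [0.5676, 0.0208, 0.0336]
tcp_rot: [2.047, 2.382, 0.0]
contact_force: [-0.2, 0.4, -3.6]
width: 0.0591
grip_force: 67.8
```

```bash
python3 -c "
from st import *
st()"
```

```text
14.7167 [0.5676 0.0208 0.0336] yaw 8.64 z [ 0. -0. -1.] F [-0.2  0.4 -3.6] M [ 0.07 -0.04  0.03] w 0.05912749720340707 67.79810786247253
TCP in corner -0.0559 -0.0743 0.0186 F corner -0.1 0.4 yaw want 8.479775367936183
```

play_rows(
  series=[
    [[0.3,0.35,0],[0,0,0]],
    [[0.6,0.7,0],[0,0,0]],
    [[0.9,1.05,0],[0,0,0]],
    [[1.2,1.4,0],[0,0,0]],
    [[1.5,1.75,0],[0,0,0]],
    [[1.65,1.95,0],[0,0,0]],
    [[1.7,2.05,0],[0,0,0]],
    [[1.7,2.05,0],[0,0,0]],
  ],
)

```text
t: 15.38
eef_pos: [0.5851, 0.0417, 0.0335]
tcp_rot: [2.047, 2.382, 0.002]
contact_force: [-0.3, 0.5, -1.0]
width: 0.059
grip_force: 68.2
```

```bash
python3 -c "
from st import *
st()"
```

```text
15.3833 [0.5851 0.0417 0.0335] yaw 8.66 z [ 0.001  0.    -1.   ] F [-0.3  0.5 -1. ] M [ 0.17 -0.24  0.03] w 0.059004189115210604 68.2011866569519
TCP in corner -0.0355 -0.0562 0.0185 F corner -0.3 0.5 yaw want 8.479775367936183
```

play_rows(
  series=[
    [[-0.01,0.05,0],[0,0,0]],
    [[-0.01,0.1,0],[0,0,0]],
    [[-0.02,0.15,0],[0,0,0]],
    [[-0.03,0.2,0],[0,0,0]],
    [[-0.04,0.25,0],[0,0,0]],
    [[-0.04,0.3,0],[0,0,0]],
    [[-0.04,0.3,0],[0,0,0]],
  ],
)

```text
t: 15.97
eef_pos: [0.5842, 0.0442, 0.0335]
tcp_rot: [2.047, 2.382, 0.0]
contact_force: [0.2, -2.8, 0.6]
width: 0.0592
grip_force: 68.4
```

play_rows(
  series=[
    [[-0.01,0.05,0],[0,0,0]],
    [[-0.01,0.1,0],[0,0,0]],
    [[-0.02,0.15,0],[0,0,0]],
    [[-0.03,0.2,0],[0,0,0]],
    [[-0.03,0.2,0],[0,0,0]],
  ],
)

```text
t: 16.38
eef_pos: [0.5842, 0.0447, 0.0337]
tcp_rot: [2.047, 2.381, -0.002]
contact_force: [-0.2, -9.6, 3.0]
width: 0.0589
grip_force: 68.7
```

```bash
python3 -c "
from st import *
st()"
```

```text
16.3833 [0.5842 0.0447 0.0337] yaw 8.64 z [ 0.001 -0.002 -1.   ] F [-0.2 -9.6  3. ] M [-1.43 -0.2  -0.22] w 0.05891262138877957 68.70532393455505
TCP in corner -0.0361 -0.0531 0.0187 F corner -1.6 -9.5 yaw want 8.479775367936183
```

play_rows(
  series=[
    [[0.05,0.01,0],[0,0,0]],
    [[0.1,0.01,0],[0,0,0]],
    [[0.15,0.02,0],[0,0,0]],
    [[0.2,0.03,0],[0,0,0]],
    [[0.25,0.04,0],[0,0,0]],
    [[0.3,0.04,0],[0,0,0]],
    [[0.35,0.05,0],[0,0,0]],
    [[0.35,0.05,0],[0,0,0]],
  ],
)

```text
t: 17.05
eef_pos: [0.5846, 0.0447, 0.0337]
tcp_rot: [-2.045, -2.381, 0.01]
contact_force: [-11.0, -12.5, 11.6]
width: 0.0592
grip_force: 69.9
```

play_rows(
  series=[
    [[0.05,0.01,0],[0,0,0]],
    [[0.1,0.01,0],[0,0,0]],
    [[0.15,0.02,0],[0,0,0]],
    [[0.15,0.02,0],[0,0,0]],
  ],
)

```text
t: 17.38
eef_pos: [0.586, 0.0449, 0.0337]
tcp_rot: [-2.045, -2.381, 0.01]
contact_force: [-10.4, -12.5, 12.7]
width: 0.0592
grip_force: 70.0
```

```bash
python3 -c "
from st import *
st()"
```

```text
17.3833 [0.586  0.0449 0.0337] yaw 8.69 z [-0.006 -0.003 -1.   ] F [-10.4 -12.5  12.7] M [-1.79  1.64  0.11] w 0.05916321375703935 69.99456882476807
TCP in corner -0.0342 -0.0531 0.0187 F corner -12.2 -10.9 yaw want 8.479775367936183
```

Sliding friction from the bed and side stop holds it. I'll ease the down and side push, then carry on towards the back stop.

play_rows(
  series=[
    [[0.02,-0.15,0.15],[0,0,0]],
    [[0.02,-0.2,0.25],[0,0,0]],
    [[0.02,-0.2,0.25],[0,0,0]],
    [[0.02,-0.2,0.25],[0,0,0]],
  ],
)

```text
t: 17.72
eef_pos: [0.5884, 0.0452, 0.0351]
tcp_rot: [-2.047, -2.382, 0.002]
contact_force: [-0.9, -2.1, -4.7]
width: 0.0589
grip_force: 67.6
```

```bash
python3 -c "
from st import *
st()"
```

```text
17.7167 [0.5884 0.0452 0.0351] yaw 8.66 z [-0.002  0.    -1.   ] F [-0.9 -2.1 -4.7] M [-0.36  0.11 -0.01] w 0.058917528754656875 67.6448929309845
TCP in corner -0.0318 -0.0532 0.0201 F corner -1.2 -2.0 yaw want 8.479775367936183
```

play_rows(
  series=[
    [[0.05,0.01,-0.05],[0,0,0]],
    [[0.1,0.01,-0.05],[0,0,0]],
    [[0.15,0.02,-0.1],[0,0,0]],
    [[0.2,0.03,-0.1],[0,0,0]],
    [[0.25,0.04,-0.1],[0,0,0]],
    [[0.25,0.04,-0.1],[0,0,0]],
  ],
)

```text
t: 18.22
eef_pos: [0.5902, 0.0455, 0.0345]
tcp_rot: [-2.046, -2.38, 0.003]
contact_force: [-5.5, -2.2, -3.5]
width: 0.0594
grip_force: 68.1
```

```bash
python3 -c "
from st import *
st()"
```

```text
18.2167 [0.5902 0.0455 0.0345] yaw 8.63 z [-0.003  0.    -1.   ] F [-5.5 -2.2 -3.5] M [-0.37  0.89 -0.31] w 0.059414846157981385 68.05616855621338
TCP in corner -0.0299 -0.0531 0.0195 F corner -5.7 -1.3 yaw want 8.479775367936183
```

Back-stop contact is at x ≈ −30 mm, as expected. Press on both and settle.

play_rows(
  series=[
    [[0.02,0.06,-0.03],[0,0,0]],
    [[0.05,0.12,-0.05],[0,0,0]],
    [[0.08,0.18,-0.06],[0,0,0]],
    [[0.12,0.24,-0.06],[0,0,0]],
    [[0.12,0.24,-0.06],[0,0,0]],
    [[0.12,0.24,-0.06],[0,0,0]],
    [[0.12,0.24,-0.06],[0,0,0]],
    [[0.12,0.24,-0.06],[0,0,0]],
  ],
)

```text
t: 18.88
eef_pos: [0.5903, 0.0458, 0.0341]
tcp_rot: [-2.047, -2.38, 0.009]
contact_force: [-10.5, -10.9, 2.8]
width: 0.0595
grip_force: 68.8
```

```bash
python3 - <<'E'
from st import *
s=st()
zb=.015
mod=lambda x:{"b":[box(*x,-.05,.05,-.03,.03,zb,zb+.054)]}
for n in("scene","side","wrist"):
    p=bot.camera(n);cv2.imwrite(f"pics/e_{n}.png",p["color"])
    print(n,[(np.round(d["location"],3),round(d["p"],2)) for k in("brick_center","lever_knob") for d in bot.landmark_of(k,p)[:3]])
    m=near("brick",p,[*s["eef_pos"][:2],zb+.027])
    if n=="wrist" and m is not None: print(fit([(p,m,"b")],mod,(*s["eef_pos"][:2],1.72)))
E
```

```text
18.8833 [0.5903 0.0458 0.0341] yaw 8.6 z [-0.006 -0.002 -1.   ] F [-10.5 -10.9   2.8] M [-1.95  1.66 -0.55] w 0.05954412172183177 68.77103805541992
TCP in corner -0.0298 -0.0529 0.0191 F corner -12.0 -9.2 yaw want 8.479775367936183
scene [(array([ 0.731, -0.446,  0.031]), 0.98), (array([ 0.245, -0.472,  0.027]), 0.85), (array([ 0.364, -0.175,  0.026]), 0.72), (array([0.524, 0.18 , 0.147]), 0.6)]
side [(array([ 0.364, -0.177,  0.03 ]), 0.93), (array([0.593, 0.05 , 0.042]), 0.85), (array([ 0.246, -0.472,  0.032]), 0.62), (array([ 0.492, -0.466, -0.   ]), 0.66), (array([0.529, 0.178, 0.046]), 0.62), (array([0.528, 0.178, 0.142]), 0.54)]
wrist [(array([0.589, 0.052, 0.042]), 0.68)]
(array([0.58980185, 0.04501707, 1.71568499]), np.float64(0.0573846349886665))
```

View pics/e_wrist.png

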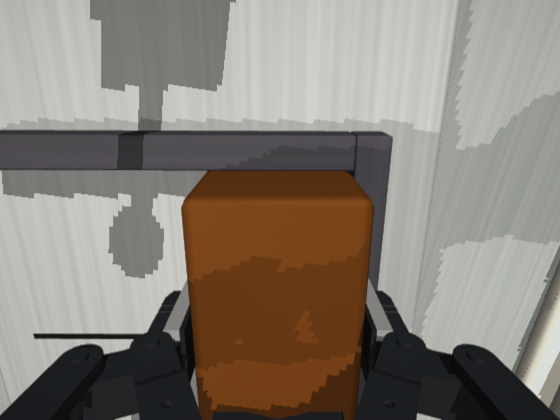

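```bash
python3 - <<'E'
import cv2
a=cv2.resize(cv2.imread("pics/e_scene.png")[150:310,240:410],None,fx=2.3,fy=2.3,interpolation=2);b=cv2.resize(cv2.imread("pics/e_side.png")[180:340,170:340],None,fx=2.3,fy=2.3,interpolation=2)
cv2.imwrite("pics/e2.png",cv2.hconcat([a,b]))
E
```

```text
(no output)
```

View pics/e2.png

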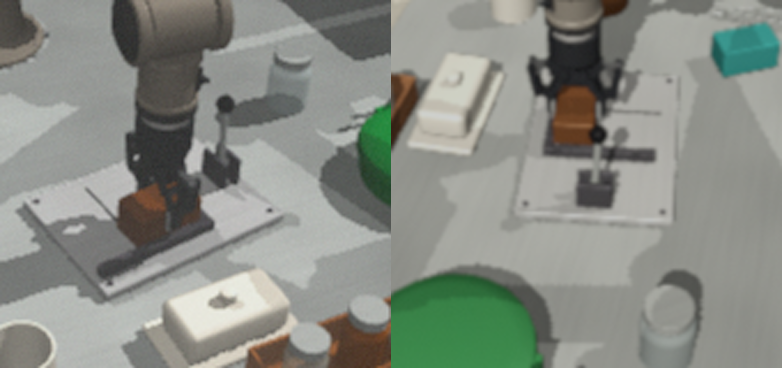

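The pictures show the brick's end flush with the side stop (edge at row 170) and its long side along the back stop (column 355–370). The lever stands upright. I'll add a little more side push for margin, then settle.

play_rows(
  series=[
    [[-0.01,0.05,0],[0,0,0]],
    [[-0.02,0.12,0],[0,0,0]],
    [[-0.02,0.12,0],[0,0,0]],
    [[-0.02,0.12,0],[0,0,0]],
    [[-0.02,0.12,0],[0,0,0]],
    [[-0.02,0.12,0],[0,0,0]],
  ],
)

```text
t: 19.98
eef_pos: [0.5903, 0.0458, 0.0342]
tcp_rot: [-2.048, -2.38, 0.01]
contact_force: [-8.8, -15.3, 1.4]
width: 0.0591
grip_force: 68.5
```

```bash
python3 -c "
from st import *
s=st()
f=s['contact_force']
if abs(f[0])<30 and abs(f[1])<30 and s['eef_pos'][2]<.037: print(bot.close_job())"
```

```text
19.9833 [0.5903 0.0458 0.0342] yaw 8.59 z [-0.005 -0.004 -1.   ] F [ -8.8 -15.3   1.4] M [-2.6   1.62 -0.6 ] w 0.05914817006994121 68.46168279647827
TCP in corner -0.0298 -0.0529 0.0192 F corner -11.0 -13.9 yaw want 8.479775367936183
the job is handed in; nothing more can be done
None
```

I handed the job in at about 20 s, but the tool gave no verdict. The lever is released at about −0.05 rad by my camera estimate. The brick is held in the corner, pressing about 11 N towards the back stop and 14 N towards the side stop, judging by the wrist force.

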